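# Walk a marble blank up to the bench stop and shut the keeper behind it

### The job

Walk the heavy marble blank forward along the bench, pushing its two near corners in turn so that it swings ahead, until its far face bears flush against the wooden stop batten at both ends, about centred on it. Go by feel: never push on the marble with more than 22 N, which is too little to shove it along straight but enough to swing one corner. Then swing the wooden keeper bar fully round behind the marble, let go of everything, and leave the blank home and the tools lying about where they are.

Things in the scene. Friction and masses are not known exactly. Their poses are not given: they have to be found in the camera images.
- marble_blank: polished marble block, slippery, 4.75 kg: about 28 N slides it straight, 12 to 17 N on its near face 15 from an end swings that end, turning about the other bearer. Marble 120 (x) x 260 (y) x 55 high, on two wooden bearers 70 (x) x 30 (y) x 15 high, 70 left and right of its middle. Origin under its centre on the bench; x to its far face (for the batten), y left
- blank_far_left (a point): left end of the marble's far face, 30 above the bench (130 left and 60 ahead of the blank's origin)
- blank_far_right (a point): right end of the marble's far face, 30 above the bench (130 right and 60 ahead of the blank's origin)
- stop: wooden stop batten bolted to the bench, 300 long (y) x 45 (x) x 40 high, the near face of it being what the marble goes against. Origin: middle of the foot of that near face, on the bench; x points ahead through the batten, away from the robot, y left along it, z up. Fixed
- keeper (a joint): angle of the wooden keeper bar, 24 wide, top 33 above the bench (bolt head to 42), reaching 120 from its pivot. 0: points along the batten's -x, to the robot; parked readings are negative, splayed left; grows anticlockwise from above; 1.571, end of travel: along the batten's -y, behind the blank's left end, 1.5 to spare if the blank is home. 1 to 2 N at the tip turns it; it stays where left
- keeper_tip (a point): free end of the keeper bar, on its middle line, 20 above the bench
- keeper_pivot (a point): axis of the keeper's pivot bolt, 20 above the bench; 133.5 to the near side of the batten face and 197 left of the batten's middle
- flat_chisel: flat steel chisel lying on the bench, 190 x 18 x 11, origin under its middle, x along the shank to the edge; leave it alone
- point_chisel: thin steel point chisel lying on the bench, 190 x 11 x 11, origin under its middle, x along the shank to the point; leave it alone
- mallet: round mason's mallet with a white head, standing on its head with the handle up, 84 diameter, 180 tall, origin under its middle; leave it alone
- tin: pale tin can with a yellow band, 66 diameter, 85 tall, origin under its middle; leave it alone
- offcut: small marble offcut, 75 x 55 x 40, origin under its middle; leave it alone
- square: flat steel try square, arms 150 and 112 long, 25 wide, 5 thick, origin under the middle of the long arm; leave it alone
- wedge: small dark wooden wedge, 85 x 34 x 23, origin under its middle; leave it alone

How it is judged:
On the way, in this order (a step that is already met when the one before it is completed fails the run):
1. the marble is brought up against the batten: both ends of its far face within 3 mm of the batten, its middle within 25 mm of the batten's middle, bearing on the batten with more than 1 N (x of blank_far_left in the frame of stop between -0.003 and 0.004 m and x of blank_far_right in the frame of stop between -0.003 and 0.004 m and y of marble_blank in the frame of stop between -0.025 and 0.025 m and contact force between marble_blank and stop above 1 N), for 0.04 s.
2. the keeper is swung fully round behind the marble (over 1.48 rad) (value of joint keeper above 1.48 rad), for 0.1 s.
At the end, for the whole second after the job is handed in: Both ends of the marble's far face are within 3 mm of the batten, its middle is within 25 mm of the batten's middle, it stands flat and at rest, and the keeper is shut behind it (over 1.48 rad of 1.571) (x of blank_far_left in the frame of stop between -0.003 and 0.004 m and x of blank_far_right in the frame of stop between -0.003 and 0.004 m and y of marble_blank in the frame of stop between -0.025 and 0.025 m and value of joint keeper above 1.48 rad and linear speed of marble_blank below 0.01 m/s and angle between marble_blank's own z axis and vertical below 0.03 rad); the robot touches nothing.
It fails at once if the robot pushes on the marble with more than 22 N (contact force between marble_blank and the fingers above 22 N or contact force between marble_blank and the arm above 22 N).
It fails at once if the marble is tipped more than 0.12 rad (angle between marble_blank's own z axis and vertical above 0.12 rad).
It fails at once if a tool, tin, offcut or wedge lying about is shifted more than 30 mm (distance of any of flat_chisel, point_chisel, mallet, tin, offcut, square, wedge from where it was at the start of the episode above 0.03 m).
It also fails if it takes over 72 s, if anything falls off the work surface, if the arm or the gripper's body presses on something with over 40 N, if the wrist force passes 120 N, or if a joint passes its speed limit or range.

### The arm

A 6-joint arm with a two-finger parallel gripper is mounted at the origin on the work surface. World frame = base frame: x ahead of the robot, y to its left, z up, the work surface at z = 0. Lengths are in m, angles in rad, forces in N, time in s.
With the tool pointing down it reaches from about 0.35 to 0.775 m from the base axis. Payload 7.3 kg.
Tool frame: the origin (TCP) lies at the centre of the arm's flange, where the gripper is bolted on; the fingertips stand 178 mm ahead of it and the grasp point (between the pads) lies 159 mm ahead of it (tip_extent is the distance from the TCP to the fingertips, in m); z points along the fingers, y is the line along which they close (so a half turn about z gives the same grasp; the last joint's range is limited). The gripper opens to 92 mm and grips with 3 to 60 N. Pads are 19 mm wide; open, the fingers measure 130 mm over their backs; the gripper's body (75 mm by 190 mm) begins 47 mm behind the grasp point.
Start: joints at [1.049, 0.342, 1.524, -0, 1.275, -0.146], TCP at [0.193, 0.488, 0.405] pointing down, gripper open.
Joint ranges: [-2.53, 2.53], [-0.77, 2.02], [0.04, 2.7], [-1, 4.14], [0.28, 2.66], [-3.11, 3.11]. Speed limits (rad/s): [2.57, 2.57, 3.14, 3.14, 3.14, 3.14].

### API

Orientations are given as [roll, pitch, yaw] about the fixed x, y, z axes, in that order (R = Rz(yaw) Ry(pitch) Rx(roll)).
In Python, from cell import * gives the robot as it stands.
- The arm moves only by the tool arm_command, never from a script. Its arguments are lists of equal length, an entry for each row: "xyz": the shift along the world's x, y, z in mm, a list of three; "spin": the turn about the world's z in degrees. In form: {"xyz": [[tx, ty, tz], ...], "spin": [spin, ...]}. A call has 1 to 20 rows; each row shifts and turns the commanded pose from where the row before left it; what a row does not reach is not made up. A row lasts 1/10 s, in which the tool goes at most 50 mm and 8.59 degrees, less where a joint would pass 70% of its speed; a pose out of reach is approached as far as the arm can. A call with a gripper value outside its range is refused whole. "jaw" is the opening, from -1 (shut) to 1 (fully open), set as the call begins (left out, the last holds). The fingers move at their own pace and stop on an object; "squeeze" is the grip in N (left out, the last holds). Time passes only in rows, so rows that do not move let the fingers close. It gives the time, the measured TCP pose, the force, the opening and the grip force at its end, in the units of the state.
- observe(): the state, without advancing time (a new reading comes with each control period).
- read_camera(name): name is "scene" or "top" or "wrist"; returns a dict with "img" (384x512x3 uint8, red, green, blue), "depth" (384x512 float32, m along the optical axis (not along the pixel's ray), 0 where there is no reading), "fx", "fy", "cx", "cy" (pixels), "world_from_camera" (4x4, takes a point from camera to world coordinates). Camera axes: x right, y up, looking along -z (the intrinsics and any distortion apply to the point x, -y, -z); pixel columns grow to the right and rows downward; lengths in m; the calibration is good to about 2 mm. The wrist camera is an equidistant fisheye: a pixel r from the principal point sees the ray r / f radians off the axis. A picture is of the moment at which its call begins.
- hand_in(): hands the job in; it is judged then, once.
The state is a dict: "time": time; "qpos": joint angles; "qvel": joint speeds; "joint_efforts": joint torques, N m; "tool_pos": TCP position; "tool_rot": TCP orientation; "contact_force": force on the tool from outside, world axes, zero at the start; "torque": the same for the moment, N m; "opening": finger opening in m; "grip_force": force on a finger pad.
Only numpy, scipy, OpenCV 4.12 (cv2) and the standard library are available. Lean on these libraries where they do the work, as an engineer would, in place of code of your own. Each camera call takes 0.05 s, during which the arm holds its last target. There are 200 camera calls.

## Working session

There is one attempt and no reset: what is moved stays moved. The work goes in short steps, Python scripts to look and compute and a tool call to move; the robot and the scene stay as the last step left them, time stands still between calls to the robot, and variables do not carry over. Pictures are saved under pics/ and viewed, at most 10 in all, crops included, and the job is handed in when it is done.

Besides the shell and the picture viewer there is one more tool, called after "Emit:" in YAML: its name, and indented under it one key for each argument. arm_command: Moves the arm, as the interface text tells. Its arguments: {"type":"object","properties":{"xyz":{"type":"array","items":{"type":"array","items":{"type":"number"}}},"spin":{"type":"array","items":{"type":"number"}},"jaw":{"type":"number"},"squeeze":{"type":"number"}},"required":["xyz","spin"]}

```bash
mkdir -p pics
cat > h.py <<'E'
from cell import *
import numpy as np, cv2
def P(c,u,v):
    d=c["depth"][v,u]; return c["world_from_camera"]@np.array([(u-c["cx"])/c["fx"]*d,-(v-c["cy"])/c["fy"]*d,-d,1])
def cloud(c):
    v,u=np.mgrid[0:384,0:512]; d=c["depth"]
    p=np.stack([(u-c["cx"])/c["fx"]*d,-(v-c["cy"])/c["fy"]*d,-d,np.ones_like(d)],-1)
    return (p@c["world_from_camera"].T)[...,:3]
E
python3 - <<'E'
from h import *
o=observe(); print({k:np.round(v,3) for k,v in o.items()})
for n in("top","scene"):
    c=read_camera(n); np.savez(n+".npz",**c); cv2.imwrite(f"pics/{n}0.png",cv2.resize(c["img"][...,::-1],(800,600)))
    print(np.round(c["world_from_camera"],3),c["fx"],c["cx"],c["cy"])
E
```

```text
{'time': np.float64(0.0), 'qpos': array([ 1.049,  0.343,  1.525, -0.   ,  1.275, -0.146]), 'qvel': array([ 0.001, -0.001,  0.001, -0.   , -0.   , -0.002]), 'joint_efforts': array([-2.0000e-03, -4.3124e+01, -2.4422e+01,  7.2000e-02,  5.6000e-02,
       -0.0000e+00]), 'tool_pos': array([0.193, 0.488, 0.404]), 'tool_rot': array([-3.14 , -0.   ,  2.766]), 'contact_force': array([-0.007, -0.153,  1.541]), 'torque': array([-0.049,  0.036, -0.033]), 'grip_force': np.float64(0.0), 'opening': np.float64(0.092)}
[[ 1.500e-02  9.980e-01 -6.700e-02  5.320e-01]
 [-1.000e+00  1.700e-02  2.300e-02  1.000e-03]
 [ 2.400e-02  6.600e-02  9.980e-01  1.062e+00]
 [ 0.000e+00  0.000e+00  0.000e+00  1.000e+00]] 403.7330618095202 256.1634371467202 193.97157266842564
[[-0.124 -0.521  0.845  1.593]
 [ 0.992 -0.082  0.095  0.091]
 [ 0.02   0.85   0.527  0.669]
 [ 0.     0.     0.     1.   ]] 450.6721378549743 259.5437314928924 196.64466146418826
```

View pics/top0.png

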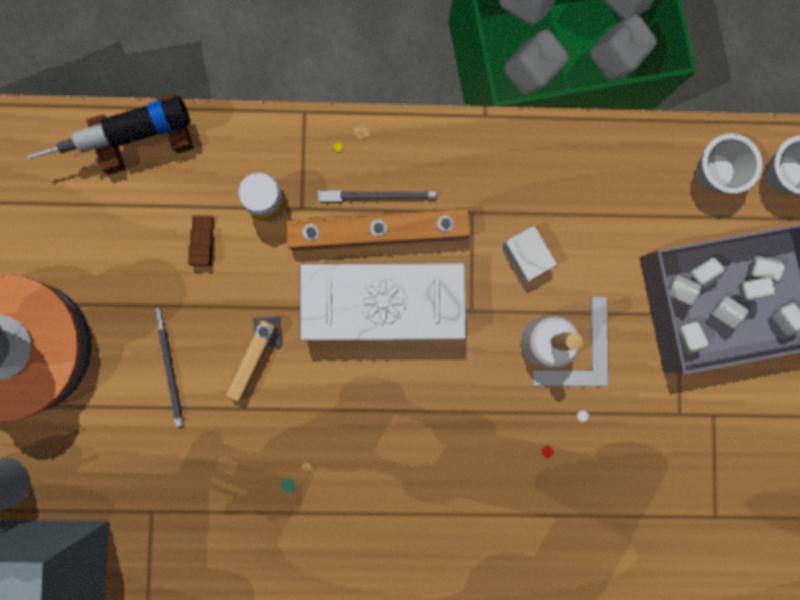

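View pics/scene0.png

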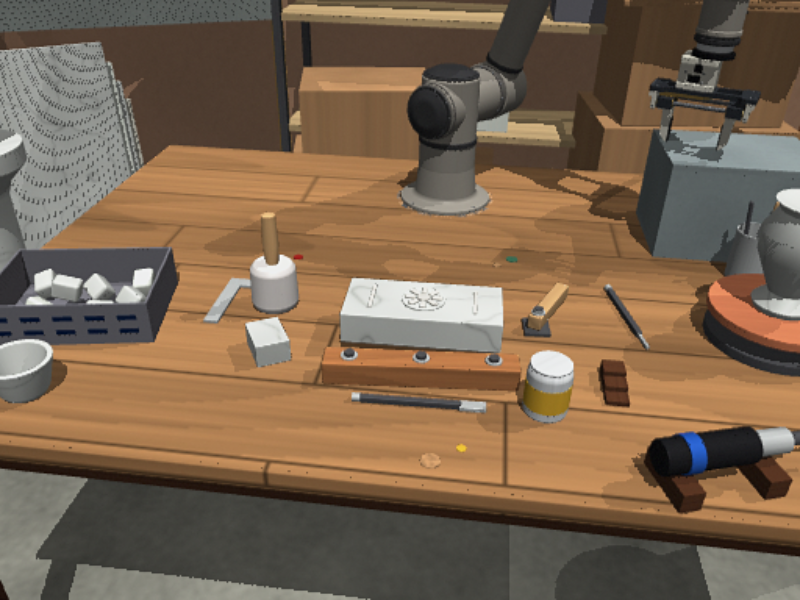

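The top view (800x600) shows the marble at (301–466, 265–340), the batten above it from (288,235) to (470,225) tilted slightly, and the keeper with its pivot at about (264,328) and tip at about (235,396). The mallet, square and offcut lie to the right. The scene view agrees with this.

```bash
cat >> h.py <<'E'
def rect(c,box,zlo,zhi,p=None):
    "min-area rect of top-view cloud within pixel box (u0,v0,u1,v1) and height band"
    p=cloud(c) if p is None else p; m=np.zeros(p.shape[:2],bool); u0,v0,u1,v1=box; m[v0:v1,u0:u1]=1
    m&=(p[...,2]>zlo)&(p[...,2]<zhi)
    m=cv2.morphologyEx(m.astype(np.uint8),cv2.MORPH_OPEN,np.ones((3,3)))>0
    q=p[m]; r=cv2.minAreaRect((q[:,:2]*1000).astype(np.float32)); return r,cv2.boxPoints(r),np.median(q[:,2]),m.sum()
def face(c,box,zlo,zhi,ulo,uhi,far,step=4):
    "edge line x=a+b*y of top face: for columns, extreme x"
    p=cloud(c); v0,v1=box; Y=[];X=[]
    for u in range(ulo,uhi,step):
        col=p[v0:v1,u]; k=(col[:,2]>zlo)&(col[:,2]<zhi)
        if k.sum()<3: continue
        col=col[k]; i=col[:,0].argmax() if far else col[:,0].argmin(); X.append(col[i,0]);Y.append(col[i,1])
    b,a=np.polyfit(Y,X,1); return a*1000,b,np.std(np.array(X)-a-b*np.array(Y))*1000
E
python3 - <<'E'
from h import *
c=np.load("top.npz")
for n,b,lo,hi in[("marble",(185,160,305,225),.06,.08),("batten",(178,130,305,162),.034,.046),("keeper",(140,200,182,262),.026,.05),("mallet",(320,190,380,240),.05,.2),("tin",(145,105,190,145),.07,.1),("offcut",(315,140,362,182),.03,.05),("square",(335,185,395,250),.003,.01),("wedge",(115,130,142,175),.015,.03)]:
    r,bp,z,k=rect(c,b,lo,hi); print(n,np.round(r[0]),np.round(r[1]),round(r[2],1),np.round(bp).tolist(),round(float(z),3),k)
print(face(c,(160,225),.06,.08,200,290,1),face(c,(160,225),.06,.08,200,290,0))
print(face(c,(130,165),.034,.048,190,296,0),face(c,(130,165),.034,.048,190,296,1))
E
```

```text
marble [604.   5.] [120. 258.] 0.9 [[542.0, 133.0], [546.0, -125.0], [666.0, -123.0], [662.0, 135.0]] 0.069 5073
batten [726.  16.] [ 46. 299.] 4.9 [[690.0, 163.0], [716.0, -135.0], [761.0, -131.0], [735.0, 167.0]] 0.039 1930
keeper [506. 219.] [ 24. 135.] 65.9 [[440.0, 236.0], [563.0, 181.0], [573.0, 203.0], [449.0, 258.0]] 0.032 521
mallet [ 543. -264.] [80. 76.] 2.5 [[502.0, -227.0], [505.0, -304.0], [585.0, -300.0], [582.0, -224.0]] 0.083 903
tin [769. 204.] [62. 62.] 72.9 [[730.0, 183.0], [790.0, 165.0], [808.0, 224.0], [749.0, 243.0]] 0.083 545
offcut [ 689. -236.] [75. 55.] 30.6 [[643.0, -231.0], [671.0, -278.0], [735.0, -241.0], [707.0, -193.0]] 0.039 621
square [ 531. -346.] [ 84. 156.] 57.4 [[442.0, -340.0], [574.0, -423.0], [619.0, -352.0], [488.0, -268.0]] 0.005 164
wedge [678. 311.] [30. 34.] 1.1 [[662.0, 327.0], [663.0, 294.0], [693.0, 294.0], [692.0, 328.0]] 0.022 166
(np.float64(661.929409836915), np.float64(-0.03615395513299276), np.float64(0.7725447678976658)) (np.float64(544.1667906345556), np.float64(-0.01577988101741715), np.float64(0.022363128693724272))
(np.float64(705.3315872021196), np.float64(-0.08709118986826392), np.float64(0.6460506913923885)) (np.float64(747.903161087941), np.float64(-0.08669110523302907), np.float64(0.9760034743449341))
```

Emit:
arm_command:
  xyz:
    - [19, -37, 0]
    - [19, -37, 0]
    - [19, -37, 0]
    - [19, -37, 0]
    - [19, -37, 0]
    - [19, -37, 0]
    - [19, -37, 0]
    - [19, -37, 0]
    - [19, -37, 0]
    - [19, -37, 0]
    - [19, -37, 0]
    - [19, -37, 0]
    - [19, -37, 0]
    - [19, -37, 0]
    - [19, -37, 0]
    - [19, -37, 0]
    - [0, 0, 0]
  spin: [-4, -4, -4, -4, -4, -4, -4, -4, -4, -4, -4, -4, -4, -4, -4, -4, 0]
  jaw: -1
  squeeze: 40

```text
time: 1.8
tool_pos: [0.4981, -0.1075, 0.4039]
tool_rot: [3.141, 0.001, 1.643]
contact_force: [0.0, -0.2, 0.5]
opening: 0.0002
grip_force: 0.0
```

Emit:
arm_command:
  xyz:
    - [0, 0, -48]
    - [0, 0, -48]
    - [0, 0, -48]
    - [4, 0, -40]
    - [8, -2, -7]
    - [5, 0, 0]
    - [2, 0, 0]
    - [0, 0, 0]
    - [0, 0, 0]
  spin: [0, 0, 0, 0, 0, 0, 0, 0, 0]

```text
time: 2.7
tool_pos: [0.516, -0.1057, 0.2154]
tool_rot: [3.139, 0.001, 1.649]
contact_force: [-0.4, -0.5, -1.2]
opening: 0.0004
grip_force: 0.0
```

Emit:
arm_command:
  xyz:
    - [2, -2, 0]
    - [2, -2, 0]
    - [1, 0, 0]
    - [1, 0, 0]
    - [1, 0, 0]
    - [1, 0, 0]
    - [1, 0, 0]
  spin: [0, 0, 0, 0, 0, 0, 0]

```text
time: 3.4
tool_pos: [0.5247, -0.1096, 0.2137]
tool_rot: [-3.142, -0.0, 1.649]
contact_force: [-0.1, -0.1, 1.2]
opening: 0.0002
grip_force: 0.0
```

Emit:
arm_command:
  xyz:
    - [1, 0, 0]
    - [1, 0, 0]
  spin: [0, 0]

```text
time: 3.6
tool_pos: [0.5264, -0.1096, 0.2136]
tool_rot: [-3.14, -0.0, 1.649]
contact_force: [-4.7, -1.1, 1.8]
opening: 0.0007
grip_force: 2.2
```

Emit:
arm_command:
  xyz:
    - [0.5, 0, 0]
    - [0.5, 0, 0]
  spin: [0, 0]

```text
time: 3.8
tool_pos: [0.5268, -0.1096, 0.2135]
tool_rot: [-3.138, -0.001, 1.649]
contact_force: [-6.6, -1.7, 3.9]
opening: 0.0006
grip_force: 3.9
```

Emit:
arm_command:
  xyz:
    - [0.5, 0, 0]
    - [0.5, 0, 0]
  spin: [0, 0]

```text
time: 4.0
tool_pos: [0.5271, -0.1095, 0.2134]
tool_rot: [-3.136, -0.001, 1.649]
contact_force: [-11.0, -1.0, 5.8]
opening: 0.0001
grip_force: 5.6
```

Emit:
arm_command:
  xyz:
    - [0.5, 0, 0]
    - [0.5, 0, 0]
  spin: [0, 0]

```text
time: 4.2
tool_pos: [0.5275, -0.1095, 0.2132]
tool_rot: [-3.134, -0.002, 1.649]
contact_force: [-15.1, -2.4, 6.8]
opening: 0.0003
grip_force: 7.3
```

Emit:
arm_command:
  xyz:
    - [0.5, 0, 0]
    - [0.5, 0, 0]
  spin: [0, 0]

```text
time: 4.4
tool_pos: [0.5279, -0.1095, 0.2131]
tool_rot: [-3.132, -0.002, 1.649]
contact_force: [-16.6, -1.5, 8.8]
opening: 0.0006
grip_force: 9.0
```

Emit:
arm_command:
  xyz:
    - [0.5, 0, 0]
    - [0.5, 0, 0]
    - [0.5, 0, 0]
    - [0.5, 0, 0]
  spin: [0, 0, 0, 0]

```text
time: 4.8
tool_pos: [0.5295, -0.1097, 0.213]
tool_rot: [-3.131, -0.002, 1.649]
contact_force: [-18.9, -4.5, 9.5]
opening: 0.0003
grip_force: 9.8
```

Emit:
arm_command:
  xyz:
    - [0, 0.3, 0.5]
    - [0, 0, 0.5]
  spin: [0, 0]

```text
time: 5.0
tool_pos: [0.5297, -0.1097, 0.2133]
tool_rot: [-3.131, -0.002, 1.649]
contact_force: [-14.3, -5.6, -1.4]
opening: 0.0005
grip_force: 6.6
```

Emit:
arm_command:
  xyz:
    - [0.6, -0.5, 0]
    - [0.6, -0.5, 0]
    - [0.8, -0.4, 0]
    - [0.8, -0.3, 0]
  spin: [0, 0, 0, 0]

```text
time: 5.4
tool_pos: [0.5325, -0.1108, 0.2132]
tool_rot: [-3.131, -0.003, 1.649]
contact_force: [-14.0, -2.3, 1.6]
opening: 0.0006
grip_force: 7.2
```

Emit:
arm_command:
  xyz:
    - [0.9, -0.4, 0]
    - [0.9, -0.4, 0]
    - [0.9, -0.4, 0]
  spin: [0, 0, 0]

```text
time: 5.7
tool_pos: [0.5353, -0.1118, 0.2132]
tool_rot: [-3.131, -0.003, 1.649]
contact_force: [-13.3, -0.5, 3.0]
opening: 0.0002
grip_force: 7.1
```

Emit:
arm_command:
  xyz:
    - [1.2, -0.4, 0.05]
    - [1.2, -0.4, 0.05]
    - [1.2, -0.4, 0.05]
    - [1.2, -0.4, 0.05]
    - [1.2, -0.4, 0.05]
  spin: [0.3, 0.3, 0.3, 0.3, 0.3]

```text
time: 6.2
tool_pos: [0.5413, -0.1141, 0.2132]
tool_rot: [-3.131, -0.003, 1.675]
contact_force: [-13.9, -2.5, 0.2]
opening: 0.0001
grip_force: 6.8
```

Emit:
arm_command:
  xyz:
    - [1.4, -0.45, 0.05]
    - [1.4, -0.45, 0.05]
    - [1.4, -0.45, 0.05]
    - [1.4, -0.45, 0.05]
    - [1.4, -0.45, 0.05]
    - [1.4, -0.45, 0.05]
  spin: [0.3, 0.3, 0.3, 0.3, 0.3, 0.3]

```text
time: 6.8
tool_pos: [0.5497, -0.1169, 0.2133]
tool_rot: [-3.131, -0.003, 1.707]
contact_force: [-12.9, -3.1, -1.5]
opening: 0.0004
grip_force: 6.4
```

Emit:
arm_command:
  xyz:
    - [-20, 0, 0]
    - [-26, 4, 0]
    - [0, 40, 0]
    - [0, 45, 0]
    - [0, 45, 0]
    - [0, 45, 0]
    - [0, 40, 0]
    - [0, 9, 0]
    - [2, 0, 0]
    - [2, 0, 0]
    - [0, 0, 0]
  spin: [0, 0, 0, 0, 0, 0, 0, 0, 0, 0, 0]

```text
time: 7.9
tool_pos: [0.5111, 0.1097, 0.2153]
tool_rot: [3.141, 0.0, 1.705]
contact_force: [-0.5, 0.9, -0.2]
opening: 0.0008
grip_force: 0.0
```

```bash
cat > m.py <<'E'
from h import *
S0=np.array([703.,14.]); a=.087; ex=np.array([np.cos(a),np.sin(a)]); ey=np.array([-ex[1],ex[0]])
c=read_camera("top"); p=cloud(c); m=(p[...,2]>.06)&(p[...,2]<.08)&(c["img"].min(-1)>110)
m[:,:150]=0;m[:,320:]=0;m[:100]=0;m[260:]=0
m=cv2.morphologyEx(m.astype(np.uint8),cv2.MORPH_OPEN,np.ones((3,3)))
n,l,s,_=cv2.connectedComponentsWithStats(m); k=1+s[1:,4].argmax(); q=(p[l==k][:,:2]*1000).astype(np.float32)
r=cv2.minAreaRect(q); b=cv2.boxPoints(r); b=b[np.argsort(b[:,1])]
o=observe(); t=o["tool_pos"]*1000
yaw=r[2] if r[2]<45 else r[2]-90
print("t",o["time"],"centre",np.round(r[0],1),"size",np.round(r[1]),"yaw",round(yaw,2),"tool",np.round(t,1))
print("corners world",np.round(b,0).tolist())
print("corners in stop",[np.round([(x-S0)@ex,(x-S0)@ey],1).tolist() for x in b],"centre in stop",np.round([(np.array(r[0])-S0)@ex,(np.array(r[0])-S0)@ey],1))
E
python3 m.py
```

```text
t 7.95 centre [609.8   6. ] size [120. 259.] yaw 8.54 tool [511.  109.7 215.3]
corners world [[570.0, -131.0], [688.0, -113.0], [531.0, 125.0], [650.0, 143.0]]
corners in stop [[-145.6, -132.9], [-25.5, -125.4], [-161.6, 125.6], [-41.6, 133.1]] centre in stop [-93.6   0.1]
```

Emit:
arm_command:
  xyz:
    - [1, 0, 0]
    - [1, 0, 0]
    - [1, 0, 0]
    - [0.8, 0, 0.2]
    - [0.8, 0, 0.2]
  spin: [0, 0, 0, 0, 0]

```text
time: 8.45
tool_pos: [0.5145, 0.1109, 0.2153]
tool_rot: [-3.139, 0.0, 1.707]
contact_force: [-4.6, -2.1, 0.6]
opening: 0.0001
grip_force: 2.7
```

Emit:
arm_command:
  xyz:
    - [0.6, 0.1, 0.2]
    - [0.6, 0.1, 0.2]
  spin: [0, 0]

```text
time: 8.65
tool_pos: [0.515, 0.1109, 0.2154]
tool_rot: [-3.136, 0.0, 1.707]
contact_force: [-8.2, -4.2, 0.7]
opening: 0.0003
grip_force: 4.2
```

Emit:
arm_command:
  xyz:
    - [0.5, 0.1, 0.2]
    - [0.5, 0.1, 0.2]
  spin: [0, 0]

```text
time: 8.85
tool_pos: [0.5154, 0.111, 0.2155]
tool_rot: [-3.134, 0.0, 1.707]
contact_force: [-10.0, -5.1, 1.0]
opening: 0.0005
grip_force: 5.2
```

Emit:
arm_command:
  xyz:
    - [0.5, 0, 0.15]
    - [0.5, 0, 0.15]
  spin: [0, 0]

```text
time: 9.05
tool_pos: [0.5157, 0.111, 0.2155]
tool_rot: [-3.132, 0.0, 1.707]
contact_force: [-11.0, -4.9, 1.9]
opening: 0.0003
grip_force: 6.6
```

Emit:
arm_command:
  xyz:
    - [0.5, 0, 0.15]
    - [0.5, 0, 0.15]
  spin: [0, 0]

```text
time: 9.25
tool_pos: [0.5163, 0.1111, 0.2156]
tool_rot: [-3.13, -0.0, 1.707]
contact_force: [-12.5, -2.8, 0.4]
opening: 0.0004
grip_force: 6.6
```

Emit:
arm_command:
  xyz:
    - [0.5, 0.1, 0.1]
    - [0.5, 0.1, 0.1]
    - [0.6, 0.1, 0.1]
  spin: [0, 0, 0]

```text
time: 9.55
tool_pos: [0.5176, 0.1118, 0.2156]
tool_rot: [-3.129, -0.001, 1.707]
contact_force: [-14.9, -0.7, 0.4]
opening: 0.0005
grip_force: 6.8
```

Sliding. Continue the left swing.

Emit:
arm_command:
  xyz:
    - [1.2, 0.4, 0.05]
    - [1.4, 0.45, 0.05]
    - [1.4, 0.45, 0.05]
    - [1.4, 0.45, 0.05]
    - [1.4, 0.45, 0.05]
  spin: [0, 0, -0.4, -0.4, -0.4]

```text
time: 10.05
tool_pos: [0.5237, 0.1147, 0.2156]
tool_rot: [-3.127, -0.002, 1.686]
contact_force: [-17.2, 3.5, 1.1]
opening: 0.0006
grip_force: 8.2
```

Emit:
arm_command:
  xyz:
    - [1.6, 0.5, 0.05]
    - [1.6, 0.5, 0.05]
    - [1.6, 0.5, 0.05]
    - [1.6, 0.5, 0.05]
    - [1.6, 0.5, 0.05]
    - [1.6, 0.5, 0.05]
  spin: [-0.5, -0.5, -0.5, -0.5, -0.5, -0.5]

```text
time: 10.65
tool_pos: [0.5333, 0.1183, 0.2157]
tool_rot: [-3.127, -0.002, 1.634]
contact_force: [-17.3, 6.5, -0.0]
opening: 0.0005
grip_force: 8.0
```

Emit:
arm_command:
  xyz:
    - [1.8, 0.5, 0.05]
    - [1.8, 0.5, 0.05]
    - [1.8, 0.5, 0.05]
    - [1.8, 0.5, 0.05]
    - [1.8, 0.5, 0.05]
    - [1.8, 0.5, 0.05]
  spin: [-0.5, -0.5, -0.5, -0.5, -0.5, -0.5]

```text
time: 11.25
tool_pos: [0.5442, 0.1214, 0.2159]
tool_rot: [-3.127, -0.001, 1.581]
contact_force: [-15.7, 6.6, -0.1]
opening: 0.0005
grip_force: 7.8
```

Emit:
arm_command:
  xyz:
    - [-16, 0, 0]
    - [-20, 0, 0]
    - [0, -40, 0]
    - [0, -47, 0]
    - [0, -47, 0]
    - [0, -47, 0]
    - [0, -40, 0]
    - [8, -6, 0]
    - [6, 0, 0]
    - [2, 0, -1]
    - [0, 0, 0]
  spin: [0, 0, 0, 0, 0, 0, 0, 0, 0, 0, 0]

```text
time: 12.35
tool_pos: [0.5285, -0.1055, 0.217]
tool_rot: [-3.141, -0.0, 1.583]
contact_force: [-1.3, -0.1, -0.2]
opening: 0.0006
grip_force: 0.0
```

```bash
python3 m.py
```

```text
t 12.4 centre [620.1   5.5] size [260. 120.] yaw -0.46 tool [ 528.2 -105.5  217. ]
corners world [[679.0, -125.0], [559.0, -124.0], [681.0, 135.0], [561.0, 136.0]]
corners in stop [[-36.1, -136.2], [-155.1, -124.9], [-11.5, 122.2], [-130.5, 133.6]] centre in stop [-83.3  -1.3]
```

Emit:
arm_command:
  xyz:
    - [3, -1, -1]
    - [3, -1, -1]
    - [2, 0, 0]
    - [1, 0, 0]
    - [1, 0, 0]
    - [0.8, 0, 0.2]
    - [0.8, 0, 0.2]
  spin: [0.6, 0.6, 0.6, 0.6, 0.6, 0, 0]

```text
time: 13.1
tool_pos: [0.5397, -0.109, 0.2156]
tool_rot: [-3.141, -0.0, 1.633]
contact_force: [-1.4, -0.4, -0.0]
opening: 0.0004
grip_force: 0.9
```

Emit:
arm_command:
  xyz:
    - [0.7, -0.1, 0.2]
    - [0.7, -0.1, 0.2]
    - [0.6, -0.1, 0.2]
  spin: [0, 0, 0]

```text
time: 13.4
tool_pos: [0.5406, -0.1092, 0.2156]
tool_rot: [-3.137, -0.001, 1.633]
contact_force: [-7.0, -0.5, 0.8]
opening: 0.0008
grip_force: 3.9
```

Emit:
arm_command:
  xyz:
    - [0.6, -0.1, 0.2]
    - [0.6, -0.1, 0.2]
    - [0.6, -0.1, 0.2]
  spin: [0, 0, 0]

```text
time: 13.7
tool_pos: [0.5413, -0.1094, 0.2157]
tool_rot: [-3.133, -0.002, 1.633]
contact_force: [-13.2, -1.0, 2.5]
opening: 0.0004
grip_force: 6.3
```

Emit:
arm_command:
  xyz:
    - [0.5, -0.1, 0.2]
    - [0.5, -0.2, 0.2]
    - [0.6, -0.2, 0.1]
  spin: [0, 0, 0]

```text
time: 14.0
tool_pos: [0.5423, -0.1097, 0.2158]
tool_rot: [-3.131, -0.003, 1.633]
contact_force: [-12.8, -1.2, 0.2]
opening: 0.0002
grip_force: 6.4
```

Emit:
arm_command:
  xyz:
    - [0.8, -0.3, 0.05]
    - [1, -0.4, 0.05]
    - [1.2, -0.4, 0.05]
    - [1.4, -0.45, 0.05]
  spin: [0.3, 0.3, 0.4, 0.4]

```text
time: 14.4
tool_pos: [0.5468, -0.1116, 0.2158]
tool_rot: [-3.131, -0.003, 1.658]
contact_force: [-12.3, -3.4, -1.1]
opening: 0.0007
grip_force: 6.5
```

Emit:
arm_command:
  xyz:
    - [1.6, -0.5, 0.05]
    - [1.6, -0.5, 0.05]
    - [1.6, -0.5, 0.05]
    - [1.6, -0.5, 0.05]
    - [1.6, -0.5, 0.05]
    - [1.6, -0.5, 0.05]
  spin: [0.5, 0.5, 0.5, 0.5, 0.5, 0.5]

```text
time: 15.0
tool_pos: [0.5566, -0.1151, 0.216]
tool_rot: [-3.132, -0.003, 1.71]
contact_force: [-12.0, -4.6, -2.7]
opening: 0.0004
grip_force: 6.2
```

Emit:
arm_command:
  xyz:
    - [1.6, -0.5, 0.05]
    - [1.6, -0.5, 0.05]
    - [1.6, -0.5, 0.05]
    - [1.6, -0.5, 0.05]
    - [1.6, -0.5, 0.05]
    - [1.6, -0.5, 0.05]
  spin: [0.5, 0.5, 0.5, 0.5, 0.5, 0.5]

```text
time: 15.6
tool_pos: [0.5663, -0.1181, 0.2162]
tool_rot: [-3.132, -0.003, 1.762]
contact_force: [-11.3, -5.0, -2.6]
opening: 0.0003
grip_force: 6.0
```

Emit:
arm_command:
  xyz:
    - [-20, 0, 0]
    - [-22, 4, 0]
    - [0, 40, 0]
    - [0, 47, 0]
    - [0, 47, 0]
    - [0, 47, 0]
    - [0, 40, 0]
    - [2, 6, 0]
    - [2, 0, -1]
    - [0, 0, 0]
  spin: [0, 0, 0, 0, 0, 0, 0, 0, 0, 0]

```text
time: 16.6
tool_pos: [0.5312, 0.1126, 0.2171]
tool_rot: [3.141, 0.0, 1.762]
contact_force: [-0.2, -0.0, 0.0]
opening: 0.0006
grip_force: 0.0
```

```bash
python3 m.py
```

```text
t 16.65 centre [628.2   5.7] size [120. 259.] yaw 7.62 tool [531.1 112.1 217.1]
corners world [[586.0, -131.0], [705.0, -115.0], [551.0, 126.0], [671.0, 142.0]]
corners in stop [[-129.4, -134.1], [-9.2, -128.6], [-141.3, 125.0], [-21.1, 130.5]] centre in stop [-75.2  -1.8]
```

Emit:
arm_command:
  xyz:
    - [1, 0, -1]
    - [1, 0, 0]
    - [1, 0, 0]
    - [0.8, 0, 0.2]
    - [0.8, 0, 0.2]
    - [0.7, 0, 0.2]
  spin: [-0.5, -0.5, -0.5, -0.5, 0, 0]

```text
time: 17.25
tool_pos: [0.535, 0.113, 0.2162]
tool_rot: [-3.137, 0.0, 1.727]
contact_force: [-6.0, -2.2, -0.4]
opening: 0.0003
grip_force: 3.6
```

Emit:
arm_command:
  xyz:
    - [0.6, 0, 0.2]
    - [0.6, 0, 0.2]
    - [0.6, 0, 0.2]
  spin: [0, 0, 0]

```text
time: 17.55
tool_pos: [0.5357, 0.113, 0.2163]
tool_rot: [-3.133, -0.0, 1.728]
contact_force: [-11.7, -3.2, 1.4]
opening: 0.0003
grip_force: 5.7
```

Emit:
arm_command:
  xyz:
    - [0.5, 0, 0.2]
    - [0.5, 0, 0.2]
    - [0.5, 0, 0.2]
  spin: [0, 0, 0]

```text
time: 17.85
tool_pos: [0.5363, 0.113, 0.2163]
tool_rot: [-3.13, -0.001, 1.728]
contact_force: [-13.9, -2.9, 2.1]
opening: 0.0006
grip_force: 7.3
```

Emit:
arm_command:
  xyz:
    - [0.5, 0.2, 0.2]
    - [0.5, 0.2, 0.1]
    - [0.7, 0.3, 0.1]
  spin: [0, 0, 0]

```text
time: 18.15
tool_pos: [0.5378, 0.1139, 0.2164]
tool_rot: [-3.129, -0.001, 1.728]
contact_force: [-13.6, -2.4, -0.5]
opening: 0.0007
grip_force: 6.5
```

Emit:
arm_command:
  xyz:
    - [1.2, 0.35, 0.05]
    - [1.4, 0.4, 0.05]
    - [1.4, 0.3, 0.05]
    - [1.4, 0.3, 0.05]
    - [1.4, 0.3, 0.05]
  spin: [0, -0.4, -0.4, -0.4, -0.4]

```text
time: 18.65
tool_pos: [0.5438, 0.1166, 0.2164]
tool_rot: [-3.127, -0.002, 1.7]
contact_force: [-17.3, 3.5, 2.0]
opening: 0.0003
grip_force: 8.4
```

Emit:
arm_command:
  xyz:
    - [1.5, 0.3, 0.05]
    - [1.5, 0.3, 0.05]
    - [1.5, 0.3, 0.05]
    - [1.5, 0.3, 0.05]
    - [1.3, 0.3, 0.05]
  spin: [-0.4, -0.4, -0.4, -0.4, -0.4]

```text
time: 19.15
tool_pos: [0.551, 0.1186, 0.2166]
tool_rot: [-3.127, -0.003, 1.665]
contact_force: [-16.5, 6.5, 0.1]
opening: 0.0003
grip_force: 8.3
```

Emit:
arm_command:
  xyz:
    - [-12, 0, 0]
    - [-12, -4, 0]
    - [0, -44, 0]
    - [0, -47, 0]
    - [0, -47, 0]
    - [0, -47, 0]
    - [4, -36, 0]
    - [14, -3, 0]
    - [7, 0, -1]
    - [0, 0, 0]
  spin: [0, 0, 0, 0, 0, 0, 0, 0, 0, 0]

```text
time: 20.15
tool_pos: [0.5568, -0.1105, 0.2177]
tool_rot: [3.141, 0.0, 1.665]
contact_force: [-1.3, 0.2, -0.2]
opening: 0.0005
grip_force: 0.0
```

```bash
python3 m.py
```

```text
t 20.2 centre [633.3   5.8] size [120. 260.] yaw 2.83 tool [ 556.2 -110.   217.6]
corners world [[580.0, -127.0], [700.0, -121.0], [567.0, 132.0], [687.0, 138.0]]
corners in stop [[-134.8, -129.6], [-15.2, -134.1], [-125.0, 129.8], [-5.5, 125.3]] centre in stop [-70.1  -2.1]
```

Emit:
arm_command:
  xyz:
    - [2, 0, -1]
    - [1.5, 0, 0]
    - [1, 0, 0]
    - [1, 0, 0.2]
    - [0.8, 0, 0.2]
    - [0.7, 0, 0.2]
  spin: [0, 0, 0, 0, 0, 0]

```text
time: 20.8
tool_pos: [0.5613, -0.1102, 0.2168]
tool_rot: [-3.135, -0.002, 1.665]
contact_force: [-11.8, 0.9, 3.3]
opening: 0.0007
grip_force: 5.8
```

Emit:
arm_command:
  xyz:
    - [0.6, -0.1, 0.2]
    - [0.6, -0.1, 0.2]
    - [0.6, -0.1, 0.2]
  spin: [0, 0, 0]

```text
time: 21.1
tool_pos: [0.562, -0.1104, 0.2168]
tool_rot: [-3.131, -0.004, 1.665]
contact_force: [-16.2, 1.5, 5.2]
opening: 0.0001
grip_force: 8.2
```

Emit:
arm_command:
  xyz:
    - [0.5, -0.1, 0.2]
    - [0.5, -0.1, 0.2]
    - [0.5, -0.1, 0.2]
  spin: [0, 0, 0]

```text
time: 21.4
tool_pos: [0.5636, -0.1109, 0.217]
tool_rot: [-3.131, -0.003, 1.665]
contact_force: [-13.0, 0.3, -1.4]
opening: 0.0002
grip_force: 6.2
```

Emit:
arm_command:
  xyz:
    - [1, -0.35, 0.05]
    - [1.2, -0.4, 0.05]
    - [1.2, -0.4, 0.05]
    - [1.2, -0.4, 0.05]
  spin: [0.4, 0.4, 0.4, 0.4]

```text
time: 21.8
tool_pos: [0.5682, -0.1128, 0.217]
tool_rot: [-3.131, -0.003, 1.693]
contact_force: [-12.5, -2.4, -1.1]
opening: 0.0003
grip_force: 6.4
```

Emit:
arm_command:
  xyz:
    - [1.2, -0.4, 0.05]
    - [1, -0.35, 0.05]
    - [1, -0.35, 0.05]
    - [0.8, -0.3, 0]
  spin: [0.4, 0.4, 0.3, 0.3]

```text
time: 22.2
tool_pos: [0.5723, -0.1144, 0.217]
tool_rot: [-3.131, -0.003, 1.717]
contact_force: [-12.4, -3.6, -2.0]
opening: 0.0003
grip_force: 6.2
```

```bash
python3 m.py
```

```text
t 22.25 centre [636.4   5.8] size [120. 258.] yaw 6.42 tool [ 572.4 -114.5  217. ]
corners world [[591.0, -129.0], [710.0, -116.0], [562.0, 127.0], [681.0, 141.0]]
corners in stop [[-123.7, -133.1], [-3.9, -130.1], [-130.2, 125.3], [-10.4, 128.3]] centre in stop [-67.   -2.4]
```

Emit:
arm_command:
  xyz:
    - [0.8, -0.3, 0]
    - [0.8, -0.3, 0]
    - [0.7, -0.2, 0]
  spin: [0.3, 0.3, 0]

```text
time: 22.55
tool_pos: [0.5746, -0.1152, 0.217]
tool_rot: [-3.131, -0.003, 1.728]
contact_force: [-12.4, -2.0, -1.5]
opening: 0.0001
grip_force: 6.1
```

Emit:
arm_command:
  xyz:
    - [0.5, -0.1, 0]
    - [0.4, -0.1, 0]
  spin: [0, 0]

```text
time: 22.75
tool_pos: [0.5755, -0.1154, 0.217]
tool_rot: [-3.131, -0.003, 1.728]
contact_force: [-13.2, -3.0, -2.3]
opening: 0.0004
grip_force: 6.2
```

Emit:
arm_command:
  xyz:
    - [-20, 0, 0]
    - [-24, 4, 0]
    - [0, 44, 0]
    - [0, 47, 0]
    - [0, 47, 0]
    - [0, 47, 0]
    - [0, 37, 0]
    - [4, 3, 0]
    - [3, 0, -2]
    - [0, 0, 0]
  spin: [0, 0, 0, 0, 0, 0, 0, 0, 0, 0]

```text
time: 23.75
tool_pos: [0.5417, 0.1128, 0.2168]
tool_rot: [3.141, 0.0, 1.727]
contact_force: [0.8, 0.3, 0.4]
opening: 0.0002
grip_force: 0.0
```

Emit:
arm_command:
  xyz:
    - [1, 0, 0]
    - [1, 0, 0]
    - [1, 0, 0]
    - [0.8, 0, 0.2]
  spin: [0, 0, 0, 0]

```text
time: 24.15
tool_pos: [0.5446, 0.1129, 0.2169]
tool_rot: [-3.139, 0.0, 1.727]
contact_force: [-4.5, -2.8, 0.9]
opening: 0.0005
grip_force: 2.5
```

Emit:
arm_command:
  xyz:
    - [0.6, 0, 0.2]
    - [0.6, 0, 0.2]
    - [0.6, 0, 0.2]
  spin: [0, 0, 0]

```text
time: 24.45
tool_pos: [0.5453, 0.113, 0.217]
tool_rot: [-3.135, 0.0, 1.727]
contact_force: [-9.7, -3.9, 1.5]
opening: 0.0005
grip_force: 4.8
```

Emit:
arm_command:
  xyz:
    - [0.5, 0, 0.15]
    - [0.5, 0, 0.15]
    - [0.5, 0.1, 0.15]
  spin: [0, 0, 0]

```text
time: 24.75
tool_pos: [0.5459, 0.1131, 0.217]
tool_rot: [-3.132, -0.0, 1.727]
contact_force: [-14.0, -5.4, 3.4]
opening: 0.0008
grip_force: 6.8
```

Emit:
arm_command:
  xyz:
    - [0.5, 0.2, 0.15]
    - [0.5, 0.2, 0.1]
    - [0.6, 0.3, 0.1]
  spin: [0, 0, 0]

```text
time: 25.05
tool_pos: [0.547, 0.1138, 0.2171]
tool_rot: [-3.13, -0.0, 1.727]
contact_force: [-12.8, -3.5, 1.4]
opening: 0.0005
grip_force: 6.8
```

Emit:
arm_command:
  xyz:
    - [0.8, 0.2, 0.05]
    - [1, 0.2, 0.05]
    - [1, 0.2, 0.05]
    - [1, 0.2, 0.05]
  spin: [0, -0.3, -0.3, -0.3]

```text
time: 25.45
tool_pos: [0.5502, 0.1152, 0.2171]
tool_rot: [-3.128, -0.001, 1.711]
contact_force: [-17.0, -0.7, 3.9]
opening: 0.0003
grip_force: 8.5
```

Emit:
arm_command:
  xyz:
    - [0.8, 0.3, 0.15]
    - [0.8, 0.3, 0.15]
    - [0.8, 0.2, 0.1]
    - [0.8, 0.2, 0.1]
  spin: [-0.3, -0.3, -0.3, -0.3]

```text
time: 25.85
tool_pos: [0.5531, 0.1168, 0.2172]
tool_rot: [-3.128, -0.002, 1.691]
contact_force: [-16.6, 3.4, 0.8]
opening: 0.0002
grip_force: 8.0
```

```bash
python3 m.py
```

```text
t 25.9 centre [639.6   5.8] size [120. 259.] yaw 5.03 tool [553.3 116.8 217.2]
corners world [[591.0, -129.0], [711.0, -118.0], [569.0, 130.0], [688.0, 140.0]]
corners in stop [[-123.7, -132.4], [-3.9, -132.3], [-123.9, 127.1], [-4.1, 127.2]] centre in stop [-63.9  -2.6]
```

Emit:
arm_command:
  xyz:
    - [0.8, 0.3, 0.05]
    - [0.8, 0.3, 0.05]
    - [0.6, 0.3, 0.05]
  spin: [-0.2, -0.2, -0.2]

```text
time: 26.2
tool_pos: [0.5553, 0.1178, 0.2172]
tool_rot: [-3.127, -0.002, 1.68]
contact_force: [-15.0, 2.9, 0.1]
opening: 0.0007
grip_force: 7.7
```

Emit:
arm_command:
  xyz:
    - [0.5, 0.2, 0.05]
    - [0.5, 0.2, 0.05]
  spin: [0, 0]

```text
time: 26.4
tool_pos: [0.5563, 0.1183, 0.2172]
tool_rot: [-3.127, -0.002, 1.681]
contact_force: [-15.4, 2.7, -0.4]
opening: 0.0003
grip_force: 7.5
```

Emit:
arm_command:
  xyz:
    - [0.4, 0.2, 0.05]
    - [0.4, 0.2, 0.05]
  spin: [0, 0]

```text
time: 26.6
tool_pos: [0.557, 0.1185, 0.2173]
tool_rot: [-3.127, -0.002, 1.681]
contact_force: [-16.4, 2.4, 0.3]
opening: 0.0
grip_force: 8.5
```

Emit:
arm_command:
  xyz:
    - [0.4, 0.15, 0.05]
    - [0.4, 0.15, 0.05]
  spin: [0, 0]

```text
time: 26.8
tool_pos: [0.5573, 0.1186, 0.2172]
tool_rot: [-3.125, -0.002, 1.681]
contact_force: [-19.5, 0.1, 2.7]
opening: 0.0002
grip_force: 9.9
```

Emit:
arm_command:
  xyz:
    - [0.3, 0.1, 0.05]
    - [0.3, 0.1, 0.05]
  spin: [0, 0]

```text
time: 27.0
tool_pos: [0.5575, 0.1187, 0.2172]
tool_rot: [-3.123, -0.001, 1.68]
contact_force: [-21.4, 0.4, 3.2]
opening: 0.0005
grip_force: 10.7
```

```bash
python3 m.py
```

```text
t 27.05 centre [640.9   5.7] size [120. 260.] yaw 3.68 tool [557.5 118.7 217.3]
corners world [[590.0, -128.0], [709.0, -120.0], [573.0, 131.0], [692.0, 139.0]]
corners in stop [[-125.3, -131.4], [-5.7, -134.1], [-119.4, 128.3], [0.2, 125.6]] centre in stop [-62.5  -2.9]
```

Emit:
arm_command:
  xyz:
    - [-4, 0, 0]
    - [-10, 0, 0]
    - [0, -44, 0]
    - [0, -47, 0]
    - [0, -47, 0]
    - [0, -47, 0]
    - [4, -38, 0]
    - [12, -6, 0]
    - [6, 0, -1]
    - [0, 0, 0]
  spin: [0, 0, 0, 0, 0, 0, 0, 0, 0, 0]

```text
time: 28.05
tool_pos: [0.5701, -0.1106, 0.2186]
tool_rot: [-3.14, -0.0, 1.68]
contact_force: [-2.4, -1.6, 0.6]
opening: 0.0004
grip_force: 1.3
```

Emit:
arm_command:
  xyz:
    - [1, 0, -1]
    - [1, 0, 0]
    - [1, 0, 0]
    - [0.8, 0, 0.1]
  spin: [0, 0, 0, 0]

```text
time: 28.45
tool_pos: [0.5715, -0.1097, 0.2174]
tool_rot: [-3.133, -0.002, 1.682]
contact_force: [-18.0, -5.0, 8.9]
opening: 0.0005
grip_force: 9.5
```

Emit:
arm_command:
  xyz:
    - [-0.2, -0.3, 0.6]
    - [0, -0.2, 0.3]
  spin: [0, 0]

```text
time: 28.65
tool_pos: [0.5714, -0.1099, 0.2176]
tool_rot: [-3.133, -0.003, 1.682]
contact_force: [-12.8, -2.6, -0.7]
opening: -0.0001
grip_force: 6.1
```

Emit:
arm_command:
  xyz:
    - [0.4, -0.2, 0.15]
    - [0.4, -0.2, 0.15]
  spin: [0, 0]

```text
time: 28.85
tool_pos: [0.5718, -0.11, 0.2176]
tool_rot: [-3.131, -0.003, 1.682]
contact_force: [-14.6, -1.6, 1.5]
opening: 0.0004
grip_force: 7.8
```

Emit:
arm_command:
  xyz:
    - [0.4, -0.1, 0.15]
    - [0.4, -0.2, 0.15]
  spin: [0, 0]

```text
time: 29.05
tool_pos: [0.5727, -0.1103, 0.2177]
tool_rot: [-3.132, -0.003, 1.682]
contact_force: [-12.5, -1.4, -1.1]
opening: -0.0001
grip_force: 6.3
```

Emit:
arm_command:
  xyz:
    - [0.4, -0.15, 0.1]
    - [0.4, -0.15, 0.1]
  spin: [0, 0]

```text
time: 29.25
tool_pos: [0.5735, -0.1106, 0.2177]
tool_rot: [-3.131, -0.003, 1.682]
contact_force: [-12.0, -2.3, -1.8]
opening: 0.0001
grip_force: 6.1
```

Emit:
arm_command:
  xyz:
    - [0.4, -0.15, 0.05]
    - [0.4, -0.15, 0.05]
  spin: [0, 0]

```text
time: 29.45
tool_pos: [0.5744, -0.1109, 0.2177]
tool_rot: [-3.131, -0.003, 1.682]
contact_force: [-12.1, -1.9, -1.5]
opening: 0.0005
grip_force: 6.0
```

Emit:
arm_command:
  xyz:
    - [0.4, -0.12, 0.05]
    - [0.4, -0.12, 0.05]
  spin: [0, 0]

```text
time: 29.65
tool_pos: [0.5752, -0.1111, 0.2177]
tool_rot: [-3.131, -0.003, 1.682]
contact_force: [-11.2, -2.0, -3.4]
opening: 0.0006
grip_force: 5.9
```

Emit:
arm_command:
  xyz:
    - [0.4, -0.12, 0.05]
    - [0.4, -0.12, 0.05]
  spin: [0, 0]

```text
time: 29.85
tool_pos: [0.576, -0.1114, 0.2178]
tool_rot: [-3.131, -0.003, 1.682]
contact_force: [-11.7, -2.5, -3.6]
opening: 0.0002
grip_force: 5.8
```

Emit:
arm_command:
  xyz:
    - [0.4, -0.12, 0.05]
    - [0.4, -0.12, 0.05]
  spin: [0, 0]

```text
time: 30.05
tool_pos: [0.5764, -0.1115, 0.2178]
tool_rot: [-3.13, -0.004, 1.682]
contact_force: [-14.5, -0.9, -1.7]
opening: 0.0002
grip_force: 7.2
```

Emit:
arm_command:
  xyz:
    - [0.4, 0, 0.05]
    - [0.2, 0, 0.05]
  spin: [0, 0]

```text
time: 30.25
tool_pos: [0.5767, -0.1115, 0.2178]
tool_rot: [-3.129, -0.004, 1.682]
contact_force: [-16.0, -2.9, -0.8]
opening: 0.0004
grip_force: 8.0
```

```bash
python3 m.py
```

```text
t 30.3 centre [642.5   5.8] size [120. 260.] yaw 5.37 tool [ 576.7 -111.6  217.8]
corners world [[595.0, -129.0], [714.0, -118.0], [571.0, 129.0], [690.0, 141.0]]
corners in stop [[-120.1, -133.1], [-0.1, -132.3], [-121.9, 126.5], [-1.9, 127.3]] centre in stop [-61.   -2.9]
```

Emit:
arm_command:
  xyz:
    - [-10, 0, 0]
    - [-20, 4, 0]
    - [-6, 44, 0]
    - [0, 47, 0]
    - [0, 47, 0]
    - [0, 47, 0]
    - [0, 35, 0]
    - [4, 3, 0]
    - [3, 0, -2]
    - [0, 0, 0]
  spin: [0, 0, 0, 0, 0, 0, 0, 0, 0, 0]

```text
time: 31.3
tool_pos: [0.5514, 0.1135, 0.2181]
tool_rot: [3.141, 0.0, 1.68]
contact_force: [0.3, 0.2, -0.4]
opening: 0.0006
grip_force: 0.0
```

Emit:
arm_command:
  xyz:
    - [1, 0, 0]
    - [1, 0, 0]
    - [1, 0, 0]
  spin: [0, 0, 0]

```text
time: 31.6
tool_pos: [0.5537, 0.113, 0.2179]
tool_rot: [-3.139, 0.0, 1.679]
contact_force: [-4.3, -1.8, 2.8]
opening: 0.0004
grip_force: 2.9
```

Emit:
arm_command:
  xyz:
    - [0.7, 0, 0.3]
    - [0.6, 0, 0.2]
    - [0.6, 0, 0.2]
  spin: [0, 0, 0]

```text
time: 31.9
tool_pos: [0.5545, 0.1131, 0.218]
tool_rot: [-3.135, 0.0, 1.68]
contact_force: [-8.6, -2.6, 2.1]
opening: 0.0003
grip_force: 4.9
```

Emit:
arm_command:
  xyz:
    - [0.5, 0, 0.2]
    - [0.5, 0, 0.2]
  spin: [0, 0]

```text
time: 32.1
tool_pos: [0.5548, 0.1131, 0.2181]
tool_rot: [-3.133, 0.0, 1.68]
contact_force: [-11.1, -3.6, 2.7]
opening: 0.0003
grip_force: 5.9
```

Emit:
arm_command:
  xyz:
    - [0.4, 0.1, 0.2]
    - [0.4, 0.1, 0.1]
  spin: [0, 0]

```text
time: 32.3
tool_pos: [0.5551, 0.1132, 0.2181]
tool_rot: [-3.131, 0.0, 1.68]
contact_force: [-14.1, -4.1, 2.4]
opening: 0.0001
grip_force: 7.0
```

Emit:
arm_command:
  xyz:
    - [0.4, 0.1, 0.15]
    - [0.4, 0.1, 0.15]
  spin: [0, 0]

```text
time: 32.5
tool_pos: [0.5556, 0.1134, 0.2181]
tool_rot: [-3.13, 0.0, 1.68]
contact_force: [-13.1, -3.6, 0.2]
opening: 0.0003
grip_force: 6.7
```

Emit:
arm_command:
  xyz:
    - [0.4, 0.15, 0.15]
    - [0.4, 0.15, 0.1]
  spin: [0, 0]

```text
time: 32.7
tool_pos: [0.5564, 0.1138, 0.2182]
tool_rot: [-3.13, 0.0, 1.68]
contact_force: [-13.0, -3.1, -0.6]
opening: -0.0001
grip_force: 6.5
```

Emit:
arm_command:
  xyz:
    - [0.4, 0.15, 0.05]
    - [0.4, 0.15, 0.05]
  spin: [0, 0]

```text
time: 32.9
tool_pos: [0.5572, 0.1142, 0.2182]
tool_rot: [-3.129, -0.0, 1.68]
contact_force: [-13.3, -2.5, -0.5]
opening: 0.0005
grip_force: 6.6
```

Emit:
arm_command:
  xyz:
    - [0.4, 0.15, 0.05]
    - [0.3, 0.1, 0.05]
  spin: [0, 0]

```text
time: 33.1
tool_pos: [0.5575, 0.1143, 0.2182]
tool_rot: [-3.128, 0.0, 1.68]
contact_force: [-15.6, -4.2, 1.5]
opening: 0.0005
grip_force: 8.1
```

```bash
python3 m.py
```

```text
t 33.15 centre [643.    6.1] size [120. 259.] yaw 4.53 tool [557.5 114.3 218.2]
corners world [[593.0, -128.0], [713.0, -118.0], [573.0, 130.0], [693.0, 140.0]]
corners in stop [[-121.5, -131.7], [-1.5, -132.6], [-119.4, 127.4], [0.5, 126.4]] centre in stop [-60.5  -2.6]
```

Emit:
arm_command:
  xyz:
    - [0.3, 0, 0.05]
    - [0.2, 0, 0.05]
  spin: [0, 0]

```text
time: 33.35
tool_pos: [0.5577, 0.1143, 0.2182]
tool_rot: [-3.127, 0.0, 1.68]
contact_force: [-17.3, -3.7, 2.6]
opening: 0.0004
grip_force: 8.7
```

Emit:
arm_command:
  xyz:
    - [-5, 0, 0]
    - [-12, 0, 0]
    - [0, -44, 0]
    - [0, -47, 0]
    - [0, -47, 0]
    - [0, -46, 0]
    - [4, -36, 0]
    - [14, -6, 0]
    - [8, 0, 0]
    - [2, 0, 0]
    - [0, 0, 0]
  spin: [0, 0, 0, 0, 0, 0, 0, 0, 0, 0, 0]

```text
time: 34.45
tool_pos: [0.5725, -0.1098, 0.2202]
tool_rot: [-3.141, -0.0, 1.682]
contact_force: [-0.4, -0.2, -0.3]
opening: 0.0004
grip_force: 0.0
```

Emit:
arm_command:
  xyz:
    - [0.6, 0, 0.2]
    - [0.6, 0, 0.2]
  spin: [0, 0]

```text
time: 34.65
tool_pos: [0.5735, -0.11, 0.2208]
tool_rot: [-3.141, -0.0, 1.681]
contact_force: [-0.7, -0.3, -0.5]
opening: 0.0001
grip_force: 0.0
```

Emit:
arm_command:
  xyz:
    - [0.6, 0, -0.2]
    - [0.6, 0, -0.1]
    - [0.5, 0, 0.1]
  spin: [0, 0, 0]

```text
time: 34.95
tool_pos: [0.5744, -0.1105, 0.2203]
tool_rot: [-3.138, -0.001, 1.68]
contact_force: [-7.9, 0.1, 2.9]
opening: 0.0005
grip_force: 3.8
```

Emit:
arm_command:
  xyz:
    - [0.5, 0, 0.15]
    - [0.5, 0, 0.15]
  spin: [0, 0]

```text
time: 35.15
tool_pos: [0.5747, -0.1105, 0.2203]
tool_rot: [-3.136, -0.002, 1.68]
contact_force: [-11.0, -0.1, 3.6]
opening: 0.0001
grip_force: 5.3
```

Emit:
arm_command:
  xyz:
    - [0.4, -0.1, 0.15]
    - [0.4, -0.1, 0.15]
  spin: [0, 0]

```text
time: 35.35
tool_pos: [0.5751, -0.1107, 0.2204]
tool_rot: [-3.134, -0.003, 1.68]
contact_force: [-12.2, 0.4, 3.8]
opening: 0.0002
grip_force: 6.2
```

Emit:
arm_command:
  xyz:
    - [0.4, -0.1, 0.15]
    - [0.4, -0.1, 0.15]
  spin: [0, 0]

```text
time: 35.55
tool_pos: [0.5754, -0.1107, 0.2204]
tool_rot: [-3.132, -0.003, 1.68]
contact_force: [-14.2, 0.4, 3.8]
opening: 0.0004
grip_force: 7.2
```

Emit:
arm_command:
  xyz:
    - [0.4, -0.1, 0.1]
    - [0.4, -0.1, 0.1]
  spin: [0, 0]

```text
time: 35.75
tool_pos: [0.5757, -0.1108, 0.2204]
tool_rot: [-3.131, -0.004, 1.68]
contact_force: [-15.6, 0.6, 5.0]
opening: 0.0
grip_force: 7.7
```

Emit:
arm_command:
  xyz:
    - [0.3, -0.1, 0.1]
    - [0.3, -0.1, 0.1]
  spin: [0, 0]

```text
time: 35.95
tool_pos: [0.5765, -0.1111, 0.2204]
tool_rot: [-3.131, -0.004, 1.68]
contact_force: [-14.4, 0.8, 3.4]
opening: 0.0004
grip_force: 7.5
```

Emit:
arm_command:
  xyz:
    - [0.4, -0.1, 0.15]
    - [0.3, -0.1, 0.15]
  spin: [0, 0]

```text
time: 36.15
tool_pos: [0.5768, -0.1112, 0.2205]
tool_rot: [-3.13, -0.004, 1.681]
contact_force: [-16.2, 1.4, 3.0]
opening: 0.0006
grip_force: 8.2
```

```bash
python3 m.py
```

```text
t 36.2 centre [643.3   5.9] size [120. 259.] yaw 4.95 tool [ 576.8 -111.2  220.4]
corners world [[595.0, -128.0], [714.0, -118.0], [572.0, 130.0], [692.0, 140.0]]
corners in stop [[-120.2, -132.4], [-0.4, -132.5], [-120.1, 126.8], [-0.2, 126.7]] centre in stop [-60.2  -2.8]
```

Emit:
arm_command:
  xyz:
    - [0.4, 0, 0.15]
    - [0, 0, 0.1]
  spin: [0, 0]

```text
time: 36.4
tool_pos: [0.577, -0.1112, 0.2205]
tool_rot: [-3.129, -0.005, 1.681]
contact_force: [-16.0, 0.5, 2.1]
opening: 0.0003
grip_force: 8.3
```

Run:
```python
import numpy as np
pv=np.array([553.,198.6])
# finger (38 x 19 box, long axis along ~x) centre kept 'off' clockwise of bar axis at radius r
for ang in [156,165,175,185,195,205,215,225,235,245,255,265,275]:
    t=np.radians(ang); d=np.array([np.cos(t),np.sin(t)]); n=np.array([np.sin(t),-np.cos(t)]) # n: clockwise side
    th=np.radians(96); fx=np.array([np.cos(th-np.pi/2),np.sin(th-np.pi/2)]); fy=np.array([-fx[1],fx[0]])
    off=12+19*abs(n@fx)+9.5*abs(n@fy)
    print(ang,np.round(pv+100*d+n*off))
```

```text
156 [474. 266.]
165 [464. 251.]
175 [456. 232.]
185 [451. 212.]
195 [450. 196.]
205 [451. 181.]
215 [454. 165.]
225 [460. 150.]
235 [469. 135.]
245 [481. 122.]
255 [495. 111.]
265 [512. 102.]
275 [531.  96.]
```

Emit:
arm_command:
  xyz:
    - [-20, 0, 0]
    - [-30, 0, 10]
    - [-20, 20, 40]
    - [-10, 45, 20]
    - [-10, 45, 0]
    - [-10, 45, 0]
    - [-3, 48, 0]
    - [0, 48, 0]
    - [0, 48, 0]
    - [0, 48, 0]
    - [0, 48, 0]
    - [0, 8, -40]
    - [0, 0, -45]
    - [0, 0, -8]
    - [0, 0, 0]
  spin: [0, 0, 0, 0, 0, 0, 0, 0, 0, 0, 0, 0, 0, 0, 0]

```text
time: 37.9
tool_pos: [0.4773, 0.2907, 0.1985]
tool_rot: [-3.139, 0.001, 1.68]
contact_force: [-0.1, -0.9, 0.5]
opening: 0.0004
grip_force: 0.0
```

Emit:
arm_command:
  xyz:
    - [-1, -8, -4]
    - [-1, -8, 0]
    - [-2, -8, 0]
    - [-4, -6, 0]
    - [-5, -8, 0]
    - [-4, -9, 0]
    - [-4, -10, 0]
    - [-3, -11, 0]
    - [-2, -11, 0]
    - [-1, -8, 0]
    - [0, -8, 0]
    - [0, -8, 0]
    - [1, -7, 0]
    - [0, 0, 0]
  spin: [0, 0, 0, 0, 0, 0, 0, 0, 0, 0, 0, 0, 0, 0]

```text
time: 39.3
tool_pos: [0.4516, 0.18, 0.1952]
tool_rot: [-3.141, 0.0, 1.679]
contact_force: [0.3, 0.4, 0.4]
opening: 0.0005
grip_force: 0.0
```

Run:
```python
from h import *
c=read_camera("top"); cv2.imwrite("pics/top1.png",cv2.resize(c["img"][130:290,110:320,::-1],(787,600)))
print(observe()["tool_pos"])
```

```text
[0.45148437 0.18035895 0.19522045]
```

View pics/top1.png

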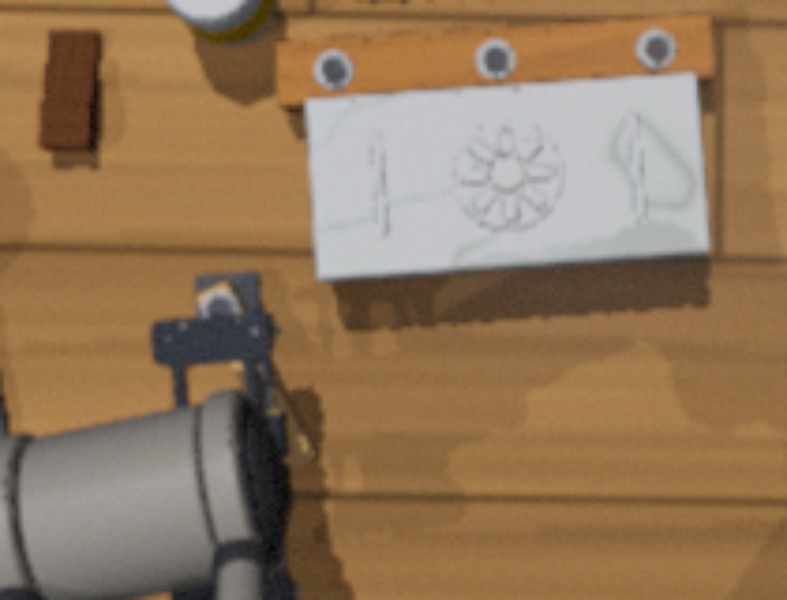

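The picture shows the marble flush under the batten, and the bar (tip about (310,460)) swinging ahead of the finger.

Emit:
arm_command:
  xyz:
    - [1, -7, 0]
    - [2, -8, 0]
    - [3, -8, 0]
    - [3, -7, 0]
    - [4, -8, 0]
    - [5, -7, 0]
    - [6, -7, 0]
    - [6, -6, 0]
    - [7, -6, 0]
    - [7, -5, 0]
    - [8, -5, 0]
    - [8, -4, 0]
    - [0, 0, 0]
  spin: [0, 0, 0, 0, 0, 0, 0, 0, 0, 0, 0, 0, 0]

```text
time: 40.65
tool_pos: [0.5128, 0.1023, 0.1954]
tool_rot: [3.14, 0.0, 1.68]
contact_force: [-0.5, -0.3, -0.4]
opening: 0.0003
grip_force: 0.0
```

Emit:
arm_command:
  xyz:
    - [4, -1.5, 0]
    - [4, -1.5, 0]
    - [3, -1, 0]
    - [2, 0, 0]
    - [2, 0, 0]
    - [1, 0, 0]
    - [0, 0, 0]
  spin: [0, 0, 0, 0, 0, 0, 0]

```text
time: 41.35
tool_pos: [0.5276, 0.0989, 0.1954]
tool_rot: [3.141, 0.0, 1.68]
contact_force: [-1.1, -1.0, -0.7]
opening: 0.0003
grip_force: 0.3
```

Emit:
arm_command:
  xyz:
    - [1, 0, 0]
    - [1, 0, 0]
    - [0.8, 0, 0]
  spin: [0, 0, 0]

```text
time: 41.65
tool_pos: [0.5304, 0.0989, 0.1954]
tool_rot: [3.142, 0.0, 1.68]
contact_force: [-2.3, -1.0, 0.4]
opening: 0.0005
grip_force: 0.6
```

Emit:
arm_command:
  xyz:
    - [0.7, 0, 0]
    - [0.7, 0, 0]
  spin: [0, 0]

```text
time: 41.85
tool_pos: [0.5318, 0.0989, 0.1953]
tool_rot: [3.142, 0.0, 1.68]
contact_force: [-1.3, -1.2, 0.5]
opening: 0.0006
grip_force: 0.6
```

Emit:
arm_command:
  xyz:
    - [0.7, 0, 0]
    - [0.7, 0, 0]
  spin: [0, 0]

```text
time: 42.05
tool_pos: [0.5325, 0.0989, 0.1952]
tool_rot: [-3.139, -0.0, 1.68]
contact_force: [-6.4, -2.1, 4.7]
opening: 0.0003
grip_force: 3.4
```

Emit:
arm_command:
  xyz:
    - [-5, 0, 0]
    - [-15, 0, 0]
    - [-30, 0, 5]
    - [-40, 0, 30]
    - [-20, 0, 40]
    - [0, 0, 45]
    - [0, 45, 20]
    - [0, 45, 0]
    - [-10, 45, 0]
    - [-10, 45, 0]
    - [-20, 40, 0]
    - [0, 0, 0]
  spin: [0, 0, 0, 0, 0, 0, 0, 0, 0, 0, 0, 0]

```text
time: 43.25
tool_pos: [0.3809, 0.3228, 0.3355]
tool_rot: [3.14, -0.002, 1.686]
contact_force: [0.0, -0.8, 0.5]
opening: 0.0005
grip_force: 0.0
```

```bash
python3 m.py
python3 - <<'E'
from h import *
c=read_camera("top"); cv2.imwrite("pics/top2.png",cv2.resize(c["img"][120:280,110:390,::-1],(800,457)))
r,b,z,k=rect(c,(140,195,252,262),.026,.046); print(r,b.tolist(),z,k)
E
```

```text
t 43.3 centre [643.1   6.1] size [120. 259.] yaw 5.08 tool [381.8 321.  335.4]
corners world [[595.0, -128.0], [714.0, -118.0], [572.0, 130.0], [691.0, 141.0]]
corners in stop [[-120.1, -132.5], [-0.2, -132.3], [-120.5, 126.9], [-0.6, 127.1]] centre in stop [-60.4  -2.7]
((558.3666381835938, 146.56524658203125), (25.034942626953125, 135.5771026611328), 5.122976779937744) [[539.8460693359375, 212.96527099609375], [551.9522705078125, 77.92975616455078], [576.88720703125, 80.16522216796875], [564.781005859375, 215.20074462890625]] 0.03198657900659585 514
```

View pics/top2.png

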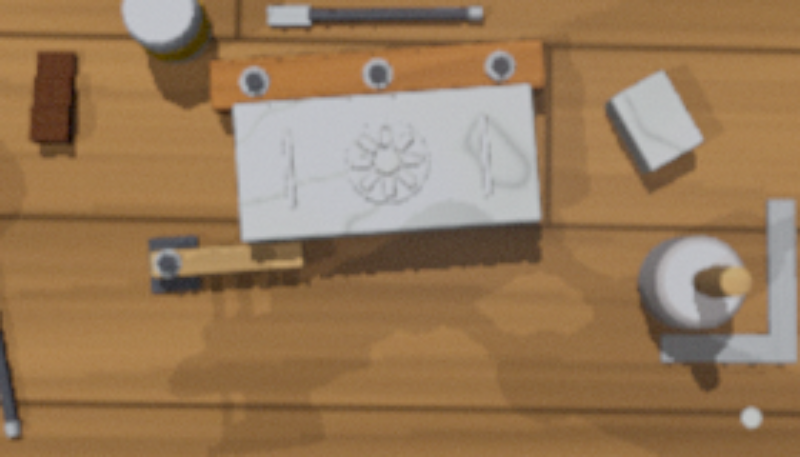

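The keeper lies at 5.1°, parallel to the batten and behind the marble (bar from (165,262) to (300,255)). The blank is flush and the tools haven't moved.

```bash
python3 -c "
from cell import *
print(hand_in())"
```

```text
the job is handed in; nothing more can be done
None
```

I handed the job in at about 43 s: by camera the marble sits within 1 mm of the batten at both ends and about 3 mm off centre. The keeper is fully round behind it, the tools look unmoved, and the highest push I read was about 21.7 N, though readings came only at the end of each move; `hand_in()` returned no verdict.

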